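# Check a closet shelf for cupping with a straightedge

## Task

Take the straightedge (the longest and lowest of the three plates in the beech rack) by its upper edge and draw it straight up out of its slot, leaving the other two plates standing in the rack. Then check the white shelf panel for cupping: set the straightedge's bevelled lower edge on the panel, blade upright and lying square across the panel from one long side to the other, with the middle of the blade on the pencilled cross, and press it down lightly, with about 5 N. Finish while still gripping it and pressing it there for the reading: do not let go and do not put it down.

Things in the scene. Friction and masses are not known exactly. Their poses are not given: they have to be found in the camera images.
- rack: Fixed beech block, 292 (its x) x 180 (its y) x 38 mm high. Three parallel slots run along its x at y = -60, 0, +60 mm, each 10 mm wide, 268 mm long with closed ends, 28 mm deep (floor 10 mm above the table). Each holds one plate on edge; which plate is in which slot varies. Origin: centre of its underside, on the table; z up.
- straightedge: Loose aluminium plate on edge in a slot, 0.28 to 0.4 kg: 260 mm long (its x), 8 mm thick (y), 64 mm high (z up), flat faces. Lowest 5 mm bevelled to a 3 mm thick working edge; 36 x 15 mm hanging slot near one end. Its top is 36 mm above the rack's. May lean 5 degrees. Centre of mass within 5 mm of mid-length. Origin: mid-length of the working edge (centre of underside).
- template: Loose grey plastic drilling template, 220 x 8 x 80 mm, with a row of seven bushed holes, standing on its long edge in another slot of the rack; its top is 52 mm above the rack's top. Leave it standing there. Origin: centre of its underside, x along its length.
- set_square: Loose steel set square: an open right-angled triangle 160 mm long, 86 mm high and 8 mm thick, standing on its long side in another slot of the rack; its top is 58 mm above the rack's top. Leave it standing there. Origin: centre of its underside, x along its length.
- shelf: White laminated shelf panel, 220 mm across (its x) x 380 mm long (y) x 18 mm thick, level on two soft foam strips, upper face 43 mm above the table. It cannot slide or turn; pressed, it sinks straight down on the foam, 1 mm per 2 N (after the first 0.6 N), at most 12 mm. Origin: centre of its underside, z up.
- cross (a point): Middle of the pencilled cross (lines 34 mm long) on the panel's upper face: midway across it, 40 mm from its centre along its length (y = +40 mm). Axes as the panel's: x across the panel (the straightedge's length must lie along it, either way round), y along its length, z up. A flat pencil, 8 mm high, lies across the panel 120 to 180 mm from the cross towards -y.
Mind the look-alikes: they are no part of the job. What is shaped like the template but blue or red is not meant.

How it is judged (in metres and radians):
On the way:
1. the straightedge, gripped and upright, is drawn up clear of the rack (z of straightedge in the frame of rack above 0.045 m and contact force between the fingers and straightedge above 1 N and angle between straightedge's own z axis and vertical below 0.3 rad), for 0.1 s.
At the end, for the whole second after the job is handed in: Gripped and still; edge on the panel with 1.5 to 12 N, within 0.08 rad of upright, 0.09 rad of square across, 8 mm of the cross along the panel and 15 mm along the blade; fingers off the panel, blade off the rack; template and set square standing (0.2 rad) (y of straightedge in the frame of cross between -0.008 and 0.008 m and x of straightedge in the frame of cross between -0.015 and 0.015 m and angle between straightedge's own z axis and vertical below 0.08 rad and angle between the x axis of straightedge and the x axis of cross, either way round below 0.09 rad and contact force between straightedge and shelf between 1.5 and 12 N and contact force between the fingers and straightedge above 2 N and contact force between the fingers and shelf below 0.1 N and contact force between straightedge and rack below 0.1 N and linear speed of straightedge below 0.02 m/s and angle between each of template, set_square's own z axis and vertical below 0.2 rad); the arm keeps its last pose, push and grip.
It fails at once if the straightedge is pressed hard on the panel (over 25 N) (contact force between straightedge and shelf above 25 N).
It fails at once if the drilling template is moved from its place (distance of template from where it was at the start of the episode above 0.02 m).
It fails at once if the set square is moved from its place (distance of set_square from where it was at the start of the episode above 0.02 m).
It fails at once if the straightedge is tipped over (angle between straightedge's own z axis and vertical above 0.5 rad).
It also fails if it takes over 48 s, if anything falls off the work surface, if the arm or the gripper's body presses on something with over 40 N, if the wrist force passes 120 N, or if a joint passes its speed limit or range.

## Robot

A 6-joint arm with a two-finger parallel gripper is mounted at the origin on the work surface. World frame = base frame: x ahead of the robot, y to its left, z up, the work surface at z = 0. Lengths are in m, angles in degrees, forces in N, time in s.
With the tool pointing down it reaches from about 0.275 to 0.975 m from the base axis. Payload 8.4 kg.
Tool frame: the origin (TCP) lies midway between the tips of the shut fingers; the grasp point (between the pads) lies 19 mm behind it; z points along the fingers, y is the direction in which the jaws open and shut (so a half turn about z gives the same grasp; the last joint's range is limited). The gripper opens to 92 mm and grips with 3 to 60 N. Pads are 20 mm wide; open, the fingers measure 128 mm over their backs; the gripper's body (75 mm by 189 mm) begins 69 mm behind the grasp point.
Start: joints at [-63.965, 20.225, 93.587, -0, 66.188, -0.138], TCP at [0.276, -0.561, 0.215] pointing down, gripper open.
Joint ranges: [-150.9, 150.9], [-52.94, 120.26], [3.33, 152.33], [-74.26, 254.26], [0, 154.13], [-172.89, 172.89]. Speed limits (degrees/s): [127.2, 127.2, 159.86, 180, 180, 180].

## Interface

Orientations are given as a 3x3 rotation matrix whose columns are the frame's x, y, z axes.
In Python, from workcell import state, capture, sign_off gives the robot as it stands. The module is installed in compiled form; this text tells all that it offers.
- The arm moves only by the tool step_arm, never from a script. Its argument "motion" is a list of rows, each a list of 3 entries, a list of its own where there are three numbers: the shift along the tool's x, y, z in mm, then the turn, a rotation vector about the tool's x, y, z in rad, then the closure, from 0 (fully open) to 1 (shut). A call has 1 to 5 rows; each row shifts and turns the pose as measured when the row begins, along the tool's axes as they then stand; what a row does not reach is not made up. A row lasts 1/10 s, in which the tool goes at most 50 mm and 8.59 degrees, less where a joint would pass 70% of its speed; a pose out of reach is approached as far as the arm can. A call with a gripper value outside its range is refused whole. The fingers move at their own pace and stop on an object; "squeeze" is the grip in N (left out, the last holds). Time passes only in rows, so rows that do not move let the fingers close. It gives the time, the measured TCP pose, the force and the opening at its end, in the units of the state.
- state(): the state, without advancing time (a new reading comes with each control period).
- capture(name): name is "scene" or "top" or "wrist"; returns a dict with "color" (420x560x3 uint8, red, green, blue), "fx", "fy", "cx", "cy" (pixels), "rvec" (rotation vector, rad) and "tvec" (3), from world to camera coordinates, as OpenCV has them. Camera axes: x right, y down, z forward; pixel columns grow to the right and rows downward; lengths in m; the calibration is good to about 2 mm. The wrist camera is an equidistant fisheye: a pixel r from the principal point sees the ray r / f radians off the axis. A picture is of the moment at which its call begins. There is no depth.
- sign_off(): hands the job in, once; it reports no verdict.
The state is a dict: "t": time; "joint_pos": joint angles; "qd": joint speeds; "tau": joint torques, N m; "position": TCP position; "orientation": TCP orientation; "contact_force": force on the tool from outside, world axes, zero at the start; "moment": the same for the moment, N m; "width": opening from 0.0 (shut) to 1.0 (fully open).
Only numpy, scipy, OpenCV 4.12 (cv2) and the standard library are available. Lean on these libraries where they do the work, as an engineer would, in place of code of your own. Each camera call takes 0.05 s, during which the arm holds its last target. There are 200 camera calls.

## Working session

There is one attempt and no reset: what is moved stays moved. The work goes in short steps, Python scripts to look and compute and a tool call to move; the robot and the scene stay as the last step left them, time stands still between calls to the robot, and variables do not carry over. Pictures are saved under pics/ and viewed, about 8 in all and at most 12, crops included, and the job is handed in when it is done.

Besides the shell and the picture viewer there is one more tool, called after "Request:" as a command line: name --argument value ..., lists and objects as JSON in quotes. step_arm: Moves the arm, as the interface text tells. Its arguments: {"type":"object","properties":{"motion":{"type":"array","items":{"type":"array"}},"squeeze":{"type":"number"}},"required":["motion"]}

```bash
mkdir -p pics; cat > h.py <<'E'
import numpy as np, cv2
from workcell import state, capture, sign_off
def shot(n,f):
    c=capture(n); cv2.imwrite(f'pics/{f}.png',cv2.cvtColor(c['color'],cv2.COLOR_RGB2BGR))
    np.save(f'pics/{f}.npy',{k:v for k,v in c.items()},allow_pickle=True); return c
def load(f): return np.load(f'pics/{f}.npy',allow_pickle=True).item()
def ray(c,u,v,fish=False):
    R=cv2.Rodrigues(np.array(c['rvec'],float))[0]; t=np.array(c['tvec'],float)
    x=(u-c['cx'])/c['fx'];y=(v-c['cy'])/c['fy']
    if fish:
        r=np.hypot(x,y); s=np.sin(r)/max(r,1e-9); d=np.array([x*s,y*s,np.cos(r)])
    else: d=np.array([x,y,1.])
    return -R.T@t, R.T@d
def at(c,u,v,z,fish=False):
    o,d=ray(c,u,v,fish); return o+d*(z-o[2])/d[2]
def proj(c,P,fish=False):
    R=cv2.Rodrigues(np.array(c['rvec'],float))[0]; p=R@np.array(P)+np.array(c['tvec']).ravel()
    if fish:
        r=np.hypot(p[0],p[1]); th=np.arctan2(r,p[2]); p=np.array([p[0]*th/r,p[1]*th/r,1])
    return np.array([c['fx']*p[0]/p[2]+c['cx'],c['fy']*p[1]/p[2]+c['cy']])
def crop(f,u0,v0,u1,v1,k,g):
    cv2.imwrite(f'pics/{g}.png',cv2.resize(cv2.imread(f'pics/{f}.png')[v0:v1,u0:u1],None,fx=k,fy=k,interpolation=cv2.INTER_CUBIC))
E
python3 - <<'E'
from h import *
a=shot('scene','s1');b=shot('top','t1')
for c in(a,b):print(c['fx'],c['cx'],c['cy'],ray(c,280,210))
print(state())
E
```

```text
484.60739587366305 281.5070487825254 214.13951309050483 (array([ 1.27330755, -0.03364412,  1.20195043]), array([-0.63116711, -0.07665241, -0.77190357]))
437.0285860468542 285.92817403021536 215.6999032689218 (array([ 0.15673011, -0.15023111,  1.26185428]), array([ 0.19887877,  0.01779773, -0.98004315]))
{'t': 0.1, 'joint_pos': array([-6.39641971e+01,  2.02589478e+01,  9.36239285e+01,  3.26405297e-04,
        6.61869422e+01, -1.36900913e-01]), 'qd': array([ 0.05860517, -0.07794122, -0.04055067,  0.00134476,  0.08549387,
        0.02463138]), 'tau': array([-5.97503422e-04, -5.94907558e+01, -3.34930408e+01,  6.97816699e-02,
        1.85134466e-02, -1.98100156e-05]), 'position': array([ 0.27549153, -0.56052502,  0.2139407 ]), 'orientation': array([[ 8.97469623e-01,  4.41075952e-01, -5.30183637e-04],
       [ 4.41076271e-01, -8.97468952e-01,  1.09718969e-03],
       [ 8.12063392e-06, -1.21854584e-03, -9.99999258e-01]]), 'contact_force': array([-0.12284928, -0.41701748,  0.07032178]), 'moment': array([-0.02862497, -0.00940739,  0.0304937 ]), 'width': 1.0002603653056472}
```

View pics/s1.png

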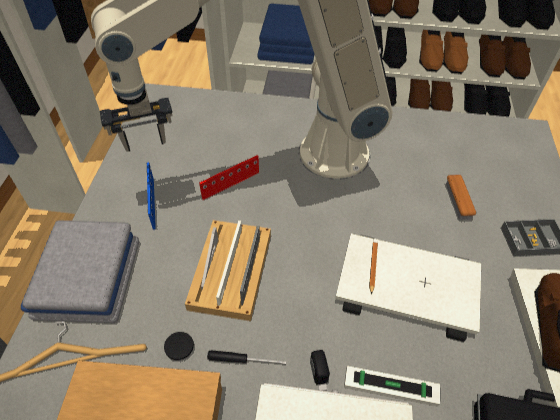

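View pics/t1.png

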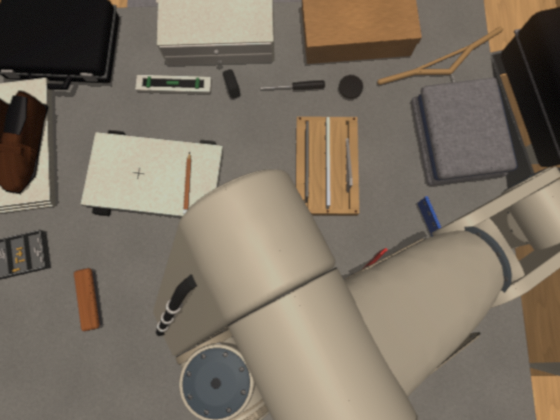

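The scene view shows the rack at about (230,268) with three plates and the shelf at about (410,282), its cross at (425,282). In the top view the rack is at (327,165) and the cross at (139,173). The pale middle plate at (328,165) looks like the straightedge. I'll confirm with enlarged crops.

```bash
python3 - <<'E'
from h import *
crop('t1',285,105,370,225,5,'c1'); crop('s1',180,210,280,325,5,'c2'); crop('t1',75,120,230,225,5,'c3')
a=cv2.imread('pics/c1.png');b=cv2.imread('pics/c2.png')
b=b[:,:370] if 0 else b
h=max(a.shape[0],b.shape[0]);o=np.zeros((h,a.shape[1]+b.shape[1],3),np.uint8)
o[:a.shape[0],:a.shape[1]]=a;o[:b.shape[0],a.shape[1]:]=b
o=o[:600];print(o.shape)
cv2.imwrite('pics/c12.png',cv2.resize(o,None,fx=800/o.shape[1],fy=800/o.shape[1]))
E
```

```text
(600, 925, 3)
```

View pics/c12.png

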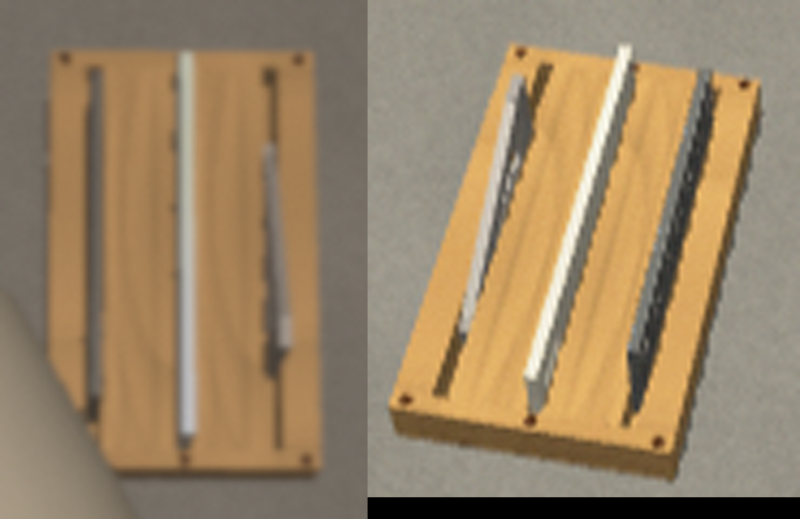

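View pics/c3.png

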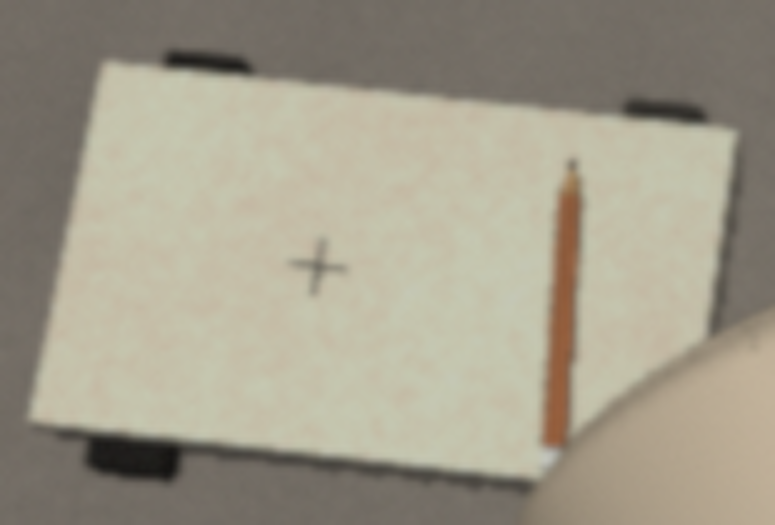

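The middle plate is the straightedge: the longest, pale plate, in the centre slot. The triangle (set square) is in one outer slot and the dark drilled template in the other. In the top crop its edge runs from (187,52) to (188,433). The shelf crop puts the cross at (318,267).

```bash
python3 - <<'E'
from h import *
t=load('t1');s=load('s1');k=4.324
T=lambda u,v:(285+u/k,105+v/k);S=lambda u,v:(180+(u-367.6)/k,210+v/k)
for n,p in dict(e_far=T(187,52),e_near=T(188,433)).items():print(n,at(t,*p,.074))
for n,p in dict(e_far=S(624,47),e_near=S(536,377)).items():print(n,at(s,*p,.074))
q=lambda u,v:at(t,75+u/5,120+v/5,.043)
print('cross',q(318,267),at(s,425,282,.043))
for a in [(103,62),(738,129),(32,422),(538,480),(572,160),(555,445)]:print(q(*a))
d=q(738,129)-q(103,62);print('y edge',np.degrees(np.arctan2(d[1],d[0])),np.hypot(*d[:2]))
d=q(32,422)-q(103,62);print('x edge',np.degrees(np.arctan2(d[1],d[0])),np.hypot(*d[:2]))
print('rack corners',[at(t,*T(*a),.038)[:2].round(3) for a in[(50,52),(314,52),(320,470),(65,58),(299,60),(306,460),(185,460)]])
st=state();o=st['orientation'];print(np.degrees(np.arctan2(o[1,1],o[0,1])))
E
```

```text
e_far [ 0.66718872 -0.27500572  0.074     ]
e_near [ 0.40742305 -0.26355859  0.074     ]
e_far [ 0.40939664 -0.25924455  0.074     ]
e_near [ 0.66762061 -0.26472932  0.074     ]
cross [0.52492568 0.2792288  0.043     ] [0.5250195  0.28432088 0.043     ]
[0.65486039 0.41111249 0.043     ]
[0.60113577 0.03510841 0.043     ]
[0.43786211 0.44053384 0.043     ]
[0.39514412 0.14937362 0.043     ]
[0.58522585 0.13237042 0.043     ]
[0.41519005 0.13996531 0.043     ]
y edge -98.13155990445188 0.37982285916547154
x edge 172.27873146580353 0.2189837202905984
rack corners [array([ 0.686, -0.185]), array([ 0.68 , -0.366]), array([ 0.387, -0.353]), array([ 0.681, -0.195]), array([ 0.674, -0.355]), array([ 0.394, -0.344]), array([ 0.397, -0.264])]
-63.82742782447808
```

Request:
step_arm --motion '[[[45,-18,0],[0,0,0],0.6],[[45,-18,0],[0,0,0],0.6],[[45,-18,0],[0,0,0],0.6],[[45,-18,0],[0,0,0],0.6],[[45,-18,0],[0,0,0],0.6]]' --squeeze 25

```text
t: 0.6
position: [0.4383, -0.3792, 0.2118]
orientation: [[0.902, 0.432, -0.003], [0.432, -0.902, 0.001], [-0.002, -0.002, -1.0]]
contact_force: [1.1, -1.0, -0.7]
width: 0.588
```

Request:
step_arm --motion '[[[0,0,0],[0,0,0.1],0.6],[[0,0,0],[0,0,0.1],0.6],[[0,0,0],[0,0,0.1],0.6],[[0,0,0],[0,0,0.1],0.6],[[0,0,0],[0,0,0.1],0.6]]'

```text
t: 1.1
position: [0.4426, -0.3715, 0.2101]
orientation: [[0.998, -0.06, -0.005], [-0.06, -0.998, 0.005], [-0.005, -0.005, -1.0]]
contact_force: [-0.6, 0.4, 0.3]
width: 0.4
```

```bash
cat >> h.py <<'E'
def go(x,y,z,ang):
    "tool-axis shift (mm) and turn (rotvec, rad) to TCP x,y,z, tool down, tool y at ang deg (mod 180)"
    from scipy.spatial.transform import Rotation as Ro
    s=state();R=np.array(s['orientation']);best=None
    for a in(ang,ang+180):
        c,q=np.cos(np.radians(a)),np.sin(np.radians(a))
        G=np.array([[-q,c,0],[c,q,0],[0,0,-1.]]); 
        if np.linalg.det(G)<0: G[:,0]*=-1
        r=Ro.from_matrix(R.T@G).as_rotvec()
        if best is None or np.linalg.norm(r)<np.linalg.norm(best):best=r
    print('t',round(s['t'],2),'pos',s['position'].round(4),'yang',np.degrees(np.arctan2(R[1,1],R[0,1])).round(2),'F',np.round(s['contact_force'],2),'w',round(s['width'],3),'j6',s['joint_pos'][5].round(1))
    print('shift',(R.T@(np.array([x,y,z])-s['position'])*1000).round(1),'turn',best.round(3))
E
python3 -c "
from h import *
go(.5375,-.266,.2,87.5)"
```

```text
t 1.1 pos [ 0.4426 -0.3715  0.2101] yang -93.47 F [-0.59  0.4   0.28] w 0.4 j6 53.3
shift [  88.4 -111.    10.2] turn [-0.005  0.005 -0.017]
```

Request:
step_arm --motion '[[[30,-36,0],[0,0,0],0.6],[[30,-36,0],[-0.005,0.005,-0.01],0.6],[[26,-35,5],[0,0,0],0.6],[[8,-8,5],[0,0,0],0.6],[[0,0,0],[0,0,0],0.6]]'

```text
t: 1.6
position: [0.5452, -0.2597, 0.1983]
orientation: [[0.998, -0.057, -0.002], [-0.057, -0.998, -0.0], [-0.002, 0.0, -1.0]]
contact_force: [0.2, -0.1, -0.5]
width: 0.399
```

```bash
python3 -c "
from h import *
go(.5375,-.266,.12,87.5)
c=shot('wrist','w1');print(c['fx'],c['cx'],c['cy'])
cv2.imwrite('pics/w1b.png',cv2.resize(cv2.imread('pics/w1.png'),(800,600),interpolation=2))"
```

```text
t 1.6 pos [ 0.5452 -0.2597  0.1983] yang -93.29 F [ 0.21 -0.06 -0.52] w 0.399 j6 67.7
shift [-7.2  6.7 78.3] turn [ 0.     0.002 -0.014]
325.19226210127806 283.59082031497024 205.27608601957857
```

View pics/w1b.png

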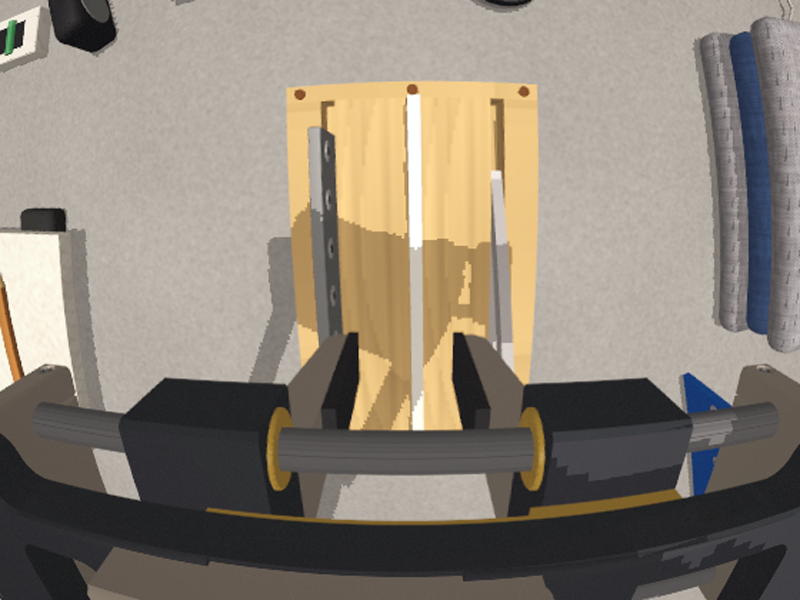

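The wrist view shows the blade's upper edge from (413,95) to (417,430), between the fingers with the other two plates outside them. I'll measure the blade's line from this view.

```bash
python3 -c "
from h import *
c=load('w1')
for p in[(413,95),(415.5,250),(417,380),(417.5,425)]:print(at(c,p[0]*.7,p[1]*.7,.074,True))
print(proj(c,[.5375,-.266,.074],True)/.7)
print(proj(c,[.5375,-.266,.045],True)/.7)
"
```

```text
[ 0.6669737  -0.27087305  0.074     ]
[ 0.56799626 -0.26686809  0.074     ]
[ 0.47749126 -0.2632305   0.074     ]
[ 0.44117803 -0.2618543   0.074     ]
[416.64461427 296.17031606]
[415.65360437 286.01095061]
```

Request:
step_arm --motion '[[[-7,7,15],[0,0,-0.015],0.6],[[0,0,30],[0,0,0],0.6],[[0,0,30],[0,0,0],0.6],[[0,0,20],[0,0,0],0.6],[[0,0,0],[0,0,0],0.6]]'

```text
t: 2.15
position: [0.5329, -0.274, 0.1026]
orientation: [[0.999, -0.047, -0.001], [-0.047, -0.999, -0.003], [-0.001, 0.003, -1.0]]
contact_force: [-0.9, 0.1, 0.5]
width: 0.399
```

```bash
python3 -c "
from h import *
go(.537,-.2657,.047,87.7)"
```

```text
t 2.15 pos [ 0.5329 -0.274   0.1026] yang -92.68 F [-0.91  0.08  0.54] w 0.399 j6 65.6
shift [ 3.7 -8.7 55.5] turn [ 0.003  0.001 -0.007]
```

Request:
step_arm --motion '[[[3,-7,0],[0.003,0,-0.005],0.6],[[0,0,0],[0,0,0],0.6],[[0,0,0],[0,0,0],0.6]]'

```text
t: 2.45
position: [0.5361, -0.2692, 0.1051]
orientation: [[0.999, -0.044, 0.001], [-0.044, -0.999, -0.001], [0.001, 0.001, -1.0]]
contact_force: [-0.5, 0.0, 0.2]
width: 0.4
```

```bash
python3 -c "
from h import *
go(.537,-.2657,.047,87.7)"
```

```text
t 2.45 pos [ 0.5361 -0.2692  0.1051] yang -92.51 F [-0.52  0.03  0.23] w 0.4 j6 65.7
shift [ 0.7 -3.6 58.1] turn [ 0.001 -0.001 -0.004]
```

Request:
step_arm --motion '[[[1,-4,15],[0,0,-0.003],0.6],[[0,0,20],[0,0,0],0.6],[[0,0,12],[0,0,0],0.6],[[0,0,0],[0,0,0],0.6],[[0,0,0],[0,0,0],0.6]]'

```text
t: 2.95
position: [0.5395, -0.2652, 0.0577]
orientation: [[0.999, -0.04, 0.005], [-0.04, -0.999, -0.003], [0.006, 0.003, -1.0]]
contact_force: [0.5, -0.1, -0.4]
width: 0.399
```

```bash
python3 -c "
from h import *
go(.537,-.2657,.047,87.7)"
```

```text
t 2.95 pos [ 0.5395 -0.2652  0.0577] yang -92.27 F [ 0.52 -0.13 -0.43] w 0.399 j6 66.0
shift [-2.5  0.6 10.6] turn [ 0.003 -0.006  0.001]
```

Request:
step_arm --motion '[[[-2,0,9],[0.003,-0.005,0],0.6],[[0,0,0],[0,0,0],0.6],[[0,0,0],[0,0,0],0.75],[[0,0,0],[0,0,0],0.85],[[0,0,0],[0,0,0],0.88]]' --squeeze 35

```text
t: 3.45
position: [0.5383, -0.2656, 0.0493]
orientation: [[0.999, -0.04, 0.002], [-0.04, -0.999, -0.001], [0.002, 0.0, -1.0]]
contact_force: [0.1, 0.7, -0.0]
width: 0.16
```

Request:
step_arm --motion '[[[0,0,0],[0,0,0],1],[[0,0,0],[0,0,0],1],[[0,0,0],[0,0,0],1]]'

```text
t: 3.75
position: [0.5383, -0.2657, 0.0495]
orientation: [[0.999, -0.04, 0.002], [-0.04, -0.999, -0.001], [0.002, 0.001, -1.0]]
contact_force: [0.4, -0.7, -1.0]
width: 0.082
```

```bash
python3 -c "
from h import *
go(.537,-.2657,.12,87.7);print(state()['moment'])"
```

```text
t 3.75 pos [ 0.5383 -0.2657  0.0495] yang -92.27 F [ 0.42 -0.7  -1.  ] w 0.082 j6 65.8
shift [ -1.2   0.1 -70.5] turn [ 0.001 -0.002  0.001]
[ 0.01712545 -0.03429725 -0.03267773]
```

Request:
step_arm --motion '[[[0,0,0],[0,0,0],1],[[0,0,-8],[0,0,0],1],[[0,0,-12],[0,0,0],1],[[0,0,-12],[0,0,0],1],[[0,0,-12],[0,0,0],1]]'

```text
t: 4.25
position: [0.5367, -0.2651, 0.0951]
orientation: [[0.999, -0.039, -0.001], [-0.039, -0.999, 0.001], [-0.001, -0.001, -1.0]]
contact_force: [-0.1, -0.6, -2.5]
width: 0.085
```

Request:
step_arm --motion '[[[0,0,-20],[0,0,0],1],[[0,0,-25],[0,0,0],1],[[0,0,-25],[0,0,0],1],[[0,0,-15],[0,0,0],1],[[0,0,0],[0,0,0],1]]'

```text
t: 4.75
position: [0.5378, -0.265, 0.1907]
orientation: [[0.999, -0.039, 0.004], [-0.039, -0.999, -0.001], [0.004, 0.001, -1.0]]
contact_force: [0.1, -0.1, -2.8]
width: 0.086
```

```bash
python3 -c "
from h import *
go(.525,.28,.2,82);print(state()['moment'])
shot('scene','s2');shot('wrist','w2')
a=cv2.imread('pics/s2.png')[150:350,150:350];b=cv2.imread('pics/w2.png')[:300]
a=cv2.resize(a,(400,400),interpolation=2);b=cv2.resize(b,(400,214))
cv2.imwrite('pics/v2.png',np.hstack([a,np.vstack([b,np.zeros((186,400,3),np.uint8)])]))"
```

```text
t 4.75 pos [ 0.5378 -0.265   0.1907] yang -92.26 F [ 0.1  -0.07 -2.75] w 0.086 j6 65.8
shift [ -34.3 -544.1  -10. ] turn [ 0.001 -0.004  0.1  ]
[-0.02038577 -0.043562    0.00287091]
```

View pics/v2.png

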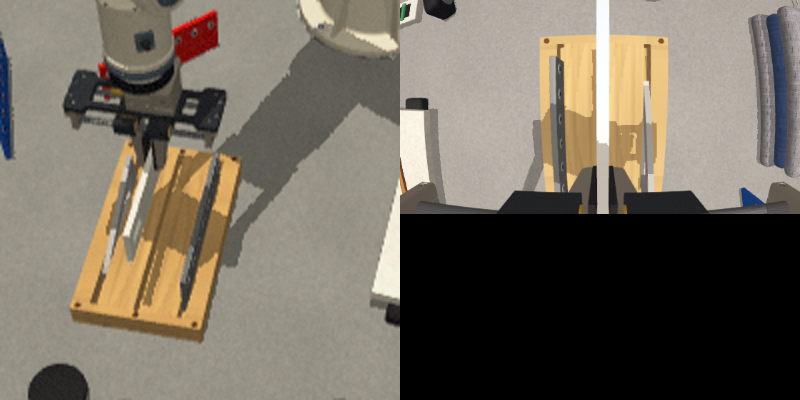

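The straightedge is out, gripped and upright in the fingers, and the other two plates still stand in the rack. Now I'll carry it over to the panel.

Request:
step_arm --motion '[[[0,-20,0],[0,0,0],1],[[-3,-40,0],[0,0,0],1],[[-3,-40,0],[0,0,0],1],[[-3,-40,0],[0,0,0],1],[[-3,-40,0],[0,0,0],1]]'

```text
t: 5.35
position: [0.5286, -0.0824, 0.1827]
orientation: [[0.999, -0.047, -0.006], [-0.047, -0.999, 0.001], [-0.006, -0.001, -1.0]]
contact_force: [0.2, -0.1, -2.8]
width: 0.087
```

Request:
step_arm --motion '[[[-3,-40,0],[0,0,0],1],[[-3,-40,0],[0,0,0],1],[[-3,-40,0],[0,0,0],1],[[-3,-40,0],[0,0,0],1],[[-3,-40,0],[0,0,0],1]]'

```text
t: 5.85
position: [0.5171, 0.1259, 0.1772]
orientation: [[0.999, -0.048, -0.015], [-0.048, -0.999, 0.001], [-0.015, 0.0, -1.0]]
contact_force: [0.3, 1.0, -2.6]
width: 0.084
```

```bash
python3 -c "
from h import *
go(.525,.28,.19,82)"
```

```text
t 5.85 pos [0.5171 0.1259 0.1772] yang -92.73 F [ 0.29  0.98 -2.58] w 0.084 j6 106.0
shift [   0.4 -154.3  -12.8] turn [0.001 0.015 0.092]
```

Request:
step_arm --motion '[[[0,-40,-4],[0,0.005,0.03],1],[[2,-40,-4],[0,0.005,0.03],1],[[2,-35,0],[0,0.005,0.03],1],[[2,-15,0],[0,0,0],1],[[0,0,0],[0,0,0],1]]'

```text
t: 6.35
position: [0.5292, 0.2635, 0.1789]
orientation: [[0.991, -0.135, -0.009], [-0.135, -0.991, -0.004], [-0.008, 0.005, -1.0]]
contact_force: [0.9, -0.4, -3.0]
width: 0.088
```

Request:
step_arm --motion '[[[0,0,0],[0,0,0],1],[[0,0,0],[0,0,0],1]]'

```text
t: 6.55
position: [0.528, 0.2615, 0.1772]
orientation: [[0.991, -0.134, -0.012], [-0.134, -0.991, -0.006], [-0.011, 0.008, -1.0]]
contact_force: [-0.9, -0.6, -3.0]
width: 0.084
```

```bash
python3 -c "
from h import *
go(.525,.28,.11,82)
shot('scene','s3');shot('wrist','w3');shot('top','t3')
crop('s3',300,190,500,340,4,'s3c')
cv2.imwrite('pics/w3b.png',cv2.resize(cv2.imread('pics/w3.png'),(800,600),interpolation=2))"
```

```text
t 6.55 pos [0.528  0.2615 0.1772] yang -97.69 F [-0.93 -0.56 -2.99] w 0.084 j6 123.9
shift [ -4.6 -18.5  67.2] turn [0.008 0.011 0.005]
```

View pics/w3b.png

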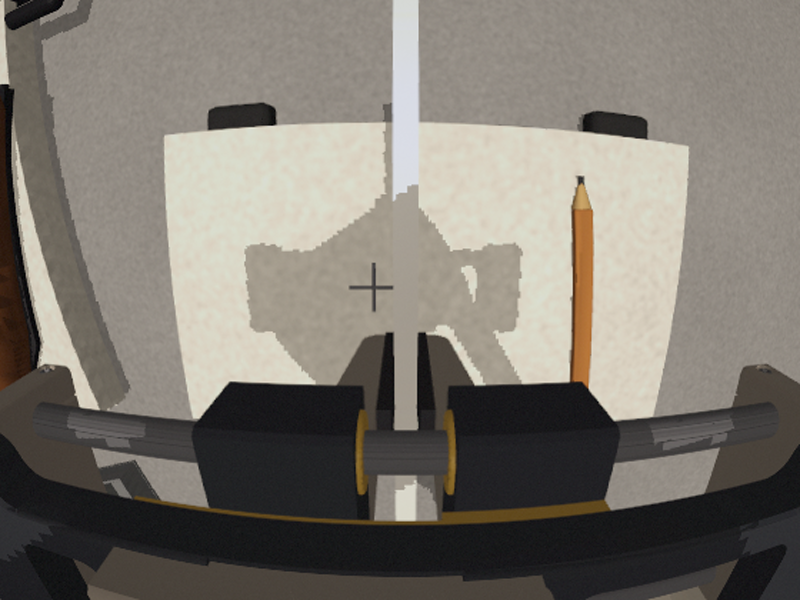

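The wrist view shows the blade parallel to the cross's line. The cross is at (373.5,287), about 19 mm to the left of the blade, which agrees with my earlier estimate.

```bash
python3 -c "
from h import *
c=load('w3');q=lambda u,v,z=.043:at(c,u*.7,v*.7,z,True)
print(q(373.5,287),q(373.5,264),q(374,310),q(350,287.3),q(393,288))
d=q(689,146)-q(165,134);print(np.degrees(np.arctan2(d[1],d[0]))+180, np.hypot(d[0],d[1]))
d=q(374,310)-q(373.5,264);print(np.degrees(np.arctan2(d[1],d[0]))-90)
# blade: top edge z
zt=.1772+.0245
print(q(406,5,zt),q(405,300,zt)); d=q(406,5,zt)-q(405,300,zt);print(np.degrees(np.arctan2(d[1],d[0])))
go(.5255,.28,.1,82)
"
```

```text
[0.52590233 0.28281803 0.043     ] [0.54149937 0.28044976 0.043     ] [0.50987533 0.28494136 0.043     ] [0.52788472 0.29862613 0.043     ] [0.52341606 0.26990202 0.043     ]
81.66197768251918 0.3778117496350813
81.91628748562243
[0.65222232 0.24511783 0.2017    ] [0.55787458 0.2582568  0.2017    ]
-7.928086001276682
t 6.7 pos [0.5283 0.2615 0.1778] yang -97.75 F [ 0.33 -0.06 -2.8 ] w 0.085 j6 123.9
shift [ -4.5 -18.5  77.7] turn [0.007 0.011 0.004]
```

View pics/s3c.png

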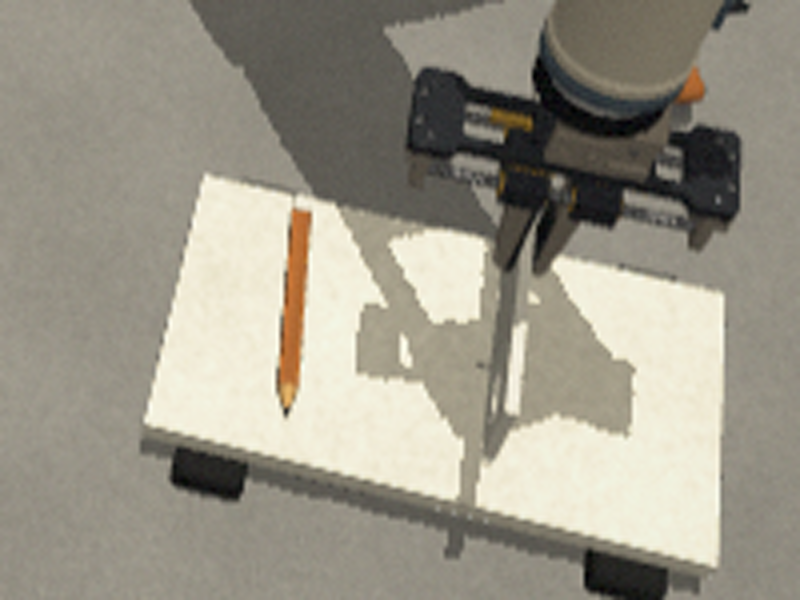

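Request:
step_arm --motion '[[[-3,-18,10],[0.007,0.011,0.004],1],[[0,-3,20],[0,0,0],1],[[0,0,20],[0,0,0],1],[[0,0,10],[0,0,0],1],[[0,0,0],[0,0,0],1]]'

```text
t: 7.2
position: [0.53, 0.2799, 0.1179]
orientation: [[0.99, -0.144, 0.004], [-0.144, -0.99, 0.001], [0.004, -0.002, -1.0]]
contact_force: [-0.5, 0.1, -2.3]
width: 0.082
```

Request:
step_arm --motion '[[[0,0,0],[0,0,0],1],[[0,0,0],[0,0,0],1]]'

```text
t: 7.4
position: [0.5307, 0.2795, 0.1191]
orientation: [[0.989, -0.145, 0.005], [-0.145, -0.989, 0.002], [0.005, -0.002, -1.0]]
contact_force: [-1.1, 0.6, -2.3]
width: 0.088
```

```bash
python3 -c "
from h import *
go(.527,.2815,.095,81.9)"
```

```text
t 7.4 pos [0.5307 0.2795 0.1191] yang -98.31 F [-1.14  0.58 -2.25] w 0.088 j6 126.0
shift [-4.1 -1.4 24.1] turn [-0.002 -0.005 -0.004]
```

Request:
step_arm --motion '[[[-3,-1,8],[-0.002,-0.005,-0.004],1],[[0,0,10],[0,0,0],1],[[0,0,6],[0,0,0],1],[[0,0,0],[0,0,0],1],[[0,0,0],[0,0,0],1]]'

```text
t: 7.9
position: [0.5286, 0.2814, 0.0945]
orientation: [[0.99, -0.14, 0.001], [-0.14, -0.99, 0.002], [0.001, -0.002, -1.0]]
contact_force: [-0.2, -0.5, -2.9]
width: 0.085
```

Request:
step_arm --motion '[[[0,0,0],[0,0,0],1],[[0,0,0],[0,0,0],1]]'

```text
t: 8.1
position: [0.5287, 0.2815, 0.0946]
orientation: [[0.99, -0.14, 0.001], [-0.14, -0.99, 0.002], [0.001, -0.002, -1.0]]
contact_force: [0.1, -0.7, -3.0]
width: 0.086
```

```bash
python3 -c "
from h import *
go(.527,.2815,.09,81.9)
c=shot('wrist','w4');shot('scene','s4')
print(proj(c,[.5259,.2828,.043],True))
b=cv2.resize(cv2.imread('pics/w4.png')[60:260,180:380],(500,500),interpolation=2)
crop('s4',375,210,475,310,3,'s4c');a=cv2.resize(cv2.imread('pics/s4c.png'),(300,300))
o=np.zeros((500,800,3),np.uint8);o[:,:500]=b;o[:300,500:]=a;cv2.imwrite('pics/v4.png',o)"
```

```text
t 8.1 pos [0.5287 0.2815 0.0946] yang -98.06 F [ 0.08 -0.68 -2.99] w 0.086 j6 125.9
shift [-1.7  0.2  4.6] turn [-0.002 -0.001  0.001]
[283.64273489 226.87517213]
```

View pics/v4.png

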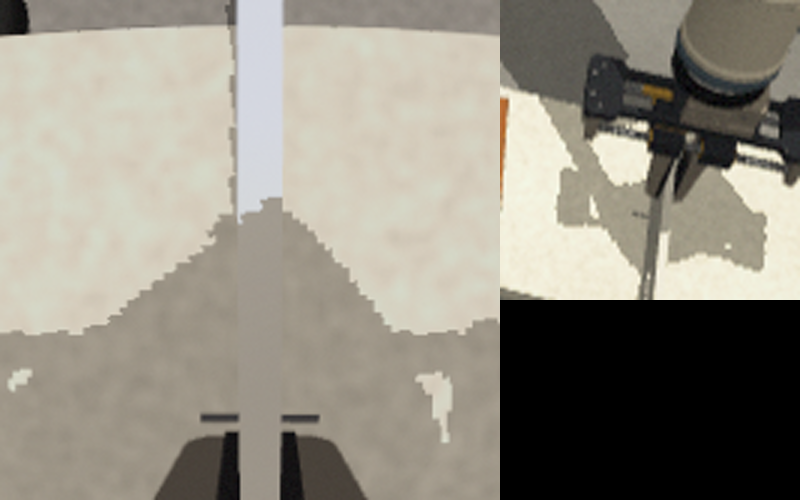

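The cross's bar runs from 201 to 319 px, centred at 260. The blade spans 239 to 281, also centred at 260, so the blade is over the cross. Next I'll lower it in small steps.

Request:
step_arm --motion '[[[-1,0,5],[-0.002,0,0],1],[[0,0,3],[0,0,0],1],[[0,0,0],[0,0,0],1],[[0,0,0],[0,0,0],1],[[0,0,0],[0,0,0],1]]'

```text
t: 8.7
position: [0.5277, 0.2817, 0.0862]
orientation: [[0.99, -0.14, 0.002], [-0.14, -0.99, -0.0], [0.002, 0.0, -1.0]]
contact_force: [0.4, 0.5, -2.3]
width: 0.082
```

Request:
step_arm --motion '[[[0,0,2],[0,0,0],1],[[0,0,0],[0,0,0],1],[[0,0,0],[0,0,0],1]]'

```text
t: 9.0
position: [0.5278, 0.2817, 0.0841]
orientation: [[0.99, -0.14, 0.002], [-0.14, -0.99, -0.0], [0.002, -0.0, -1.0]]
contact_force: [0.3, -0.5, -1.8]
width: 0.083
```

Request:
step_arm --motion '[[[0,0,1.5],[0,0,0],1],[[0,0,0],[0,0,0],1],[[0,0,0],[0,0,0],1]]'

```text
t: 9.3
position: [0.5279, 0.2818, 0.0826]
orientation: [[0.99, -0.14, 0.002], [-0.14, -0.99, -0.0], [0.002, -0.0, -1.0]]
contact_force: [0.8, 0.6, -3.7]
width: 0.081
```

Request:
step_arm --motion '[[[0,0,1],[0,0,0],1],[[0,0,0],[0,0,0],1],[[0,0,0],[0,0,0],1]]'

```text
t: 9.6
position: [0.528, 0.2818, 0.0819]
orientation: [[0.99, -0.14, 0.002], [-0.14, -0.99, -0.0], [0.002, -0.0, -1.0]]
contact_force: [-0.8, -0.2, -0.5]
width: 0.084
```

```bash
python3 -c "
from h import *
go(.527,.2815,.08,81.9);print(state()['moment'])"
```

```text
t 9.6 pos [0.528  0.2818 0.0819] yang -98.07 F [-0.79 -0.21 -0.51] w 0.084 j6 126.1
shift [-0.9  0.4  1.9] turn [-0.    -0.002  0.001]
[-0.02670713  0.1241685  -0.01925501]
```

Request:
step_arm --motion '[[[0,0,1.2],[0,-0.002,0],1],[[0,0,0],[0,0,0],1],[[0,0,0],[0,0,0],1]]'

```text
t: 9.9
position: [0.528, 0.2818, 0.081]
orientation: [[0.99, -0.14, 0.0], [-0.14, -0.99, 0.0], [-0.0, -0.0, -1.0]]
contact_force: [-1.3, -0.7, 0.2]
width: 0.084
```

Request:
step_arm --motion '[[[0,0,0.8],[0,0,0],1],[[0,0,0],[0,0,0],1],[[0,0,0],[0,0,0],1],[[0,0,0],[0,0,0],1]]'

```text
t: 10.3
position: [0.528, 0.2818, 0.0806]
orientation: [[0.99, -0.14, 0.0], [-0.14, -0.99, 0.0], [0.0, -0.0, -1.0]]
contact_force: [-2.2, -0.8, 1.0]
width: 0.082
```

```bash
python3 -c "
from h import *
go(.527,.2815,.08,81.9);print(state()['moment'])
F=[]
for i in range(8): capture('top');F.append(state()['contact_force'][2])
print(np.round(F,2),np.mean(F))"
```

```text
t 10.3 pos [0.528  0.2818 0.0806] yang -98.06 F [-2.16 -0.83  1.04] w 0.082 j6 126.0
shift [-0.9  0.5  0.6] turn [-0.    -0.     0.001]
[-0.14766681  0.16913113  0.03208086]
[0.9  1.84 0.95 2.35 1.57 1.37 1.13 1.32] 1.4282868900524868
```

Request:
step_arm --motion '[[[0,0,0.4],[0,0,0],1],[[0,0,0],[0,0,0],1],[[0,0,0],[0,0,0],1],[[0,0,0],[0,0,0],1]]'

```text
t: 11.1
position: [0.528, 0.2819, 0.0802]
orientation: [[0.99, -0.14, 0.0], [-0.14, -0.99, 0.0], [0.0, -0.0, -1.0]]
contact_force: [-1.9, -0.3, 3.0]
width: 0.084
```

```bash
python3 -c "
from h import *
F=[]
for i in range(8): capture('top');F.append(state()['contact_force'][2])
print(np.round(F,2),np.mean(F));go(.527,.2815,.08,81.9)
c=shot('wrist','w5');shot('scene','s5')
b=cv2.resize(cv2.imread('pics/w5.png')[60:260,180:380],(400,400),interpolation=2)
a=cv2.resize(cv2.imread('pics/s5.png')[180:380,160:490],(660,400),interpolation=2)[:,:]
o=np.hstack([b,cv2.resize(a,(400,242)).__class__(0) if 0 else np.vstack([cv2.resize(a,(400,242)),np.zeros((158,400,3),np.uint8)])]);cv2.imwrite('pics/v5.png',o)"
```

```text
[2.15 1.28 2.5  2.72 3.03 2.62 2.49 2.06] 2.3553734600323093
t 11.5 pos [0.528  0.2818 0.0802] yang -98.06 F [-1.43 -0.66  2.06] w 0.086 j6 126.0
shift [-0.9  0.5  0.2] turn [-0.    -0.     0.001]
```

View pics/v5.png

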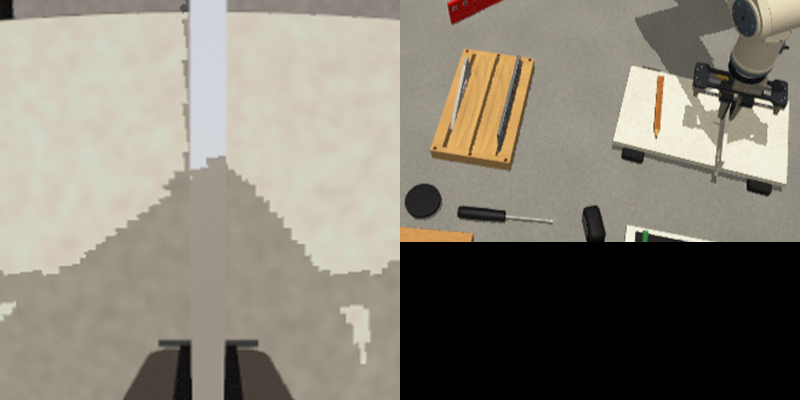

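The blade (190 to 227 px) is centred on the cross's bar (158 to 258 px). The template and set square still stand in the rack. I'm handing in.

```bash
python3 -c "
from workcell import sign_off
print(sign_off())"
```

```text
the job is handed in; nothing more can be done
None
```

I drew the straightedge straight up out of the rack's middle slot and set it square across the panel on the pencilled cross. I handed the job in at about 11.5 s, still gripping it and pressing lightly; sign-off reports no verdict.

What the last checks showed:
- **Position:** in the wrist picture the blade was centred on the cross along the panel to within about 1 px. Along the blade I had only the calibrated estimate (about 1 mm off), because the blade hides that line.
- **Attitude:** the measured tool pose was vertical, and its turn was within about 0.1° of square to the panel. The blade's own uprightness is inferred from the tool and the flat pads, not measured separately.
- **Press force:** about 5 N, from a mean vertical reading of +2.4 N against about −2.9 N with the blade hanging free. Single readings scatter by about 0.5 N or more. A sideways force of about 1.5–2 N remained from friction.
- **Other plates:** the template and the set square were still standing in the rack in the last scene view.

The cross position differed by up to 5 mm along the panel between the cameras: y = 0.279 m (top), 0.283 m (wrist) and 0.284 m (scene). I used the near wrist view, and the close-up confirmed it.

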